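Hold a stuck spice jar in the pump clamp

ROBOT

A 7-joint arm with a two-finger parallel gripper is mounted at the origin on a cart in front of the work surface, level with it; the furniture and walls round the work are solid. World frame = base frame: x ahead of the robot, y to its left, z up, the work surface at z = 0. Lengths are in m, angles in rad, forces in N, time in s.
With the tool pointing down it reaches from about 0.425 to 0.975 m from the base axis. Payload 16.7 kg.
Tool frame: the origin (TCP) lies between the finger pads; the fingertips stand 22 mm ahead of it and the grasp point (between the pads) lies 3 mm ahead of it; z points along the fingers, y is the line along which they close (so a half turn about z gives the same grasp; the last joint's range is limited). The gripper opens to 85 mm and grips with 20 to 120 N. Pads are 22 mm wide; open, the fingers measure 114 mm over their backs; the gripper's body (76 mm by 85 mm) begins 54 mm behind the grasp point. The pads swing forward as they close: fully open they stand 13 mm farther back than shut.
Start: joints at [1.133, 0.426, 0.074, 1.606, -0.034, 1.111, -0.067], TCP at [0.192, -0.647, 0.253] pointing down, gripper open.
Joint ranges: [-2.85, 2.85], [-0.5, 2.14], [-1.23, 1.37], [0.21, 2.46], [-1.02, 4.16], [0.16, 2.05], [-2.73, 2.73]. Speed limits (rad/s): [1.89, 1.89, 2.39, 2.39, 3.01, 3.01, 3.01].

INTERFACE

Orientations are given as a unit quaternion [w, x, y, z].
In Python, from workcell import sensors, cams, job gives the robot as it stands.
- The arm moves only by the shell command python3 -m crank 'ROWS'. ROWS is JSON, a list of rows, each an object of numbers: "hand": the opening in per cent of the stroke, from 0 (shut) to 100 (fully open); "x", "y", "z": the shift along the world's x, y, z in m; "yaw": the turn about the world's z in rad. A call has 1 to 20 rows; each row shifts and turns the commanded pose from where the row before left it; what a row does not reach is not made up. A row lasts 1/12 s, in which the tool goes at most 41.7 mm and 7.16 degrees, less where a joint would pass 70% of its speed; a pose out of reach is approached as far as the arm can. A call with a gripper value outside its range is refused whole. The fingers move at their own pace and stop on an object; the grip force is fixed at half the most. Time passes only in rows, so rows that do not move let the fingers close. It gives the time, the measured TCP pose, the force, the opening and the grip force at its end, in the units of the state.
- sensors.state(): the state, without advancing time (a new reading comes with each control period).
- cams.camera(name): name is "scene" or "side" or "wrist"; returns (picture, depth): 400x640x3 uint8, red, green, blue; 400x640 float32, m along the optical axis (not along the pixel's ray), 0 where there is no reading.
- cams.camera_model(name): a dict with "fov_y" (degrees; the focal length in pixels is half the picture's height over the tangent of half this angle, whatever the lens; pixels are square), "cx", "cy" (the principal point, pixels), "rvec" (rotation vector, rad) and "tvec" (3), from world to camera coordinates, as OpenCV has them; the wrist camera has in their place "tool_from_camera" (4x4, takes a point from camera to tool coordinates, whose origin is the TCP and whose axes are the flange's). Camera axes: x right, y down, z forward; pixel columns grow to the right and rows downward; lengths in m; the calibration is good to about 2 mm. A picture is of the moment at which its call begins: read the wrist's pose just before it. camera_model takes no time and is no camera call.
- job.job_done(): hands the job in; it is judged then, once.
The state is a dict: "t": time; "joint_positions": joint angles; "joint_vel": joint speeds; "joint_torque": joint torques, N m; "tcp_pos": TCP position; "tool_rot": TCP orientation; "force": force on the tool from outside, world axes, zero at the start; "ft_torque": the same for the moment, N m; "grip_width": finger opening in m; "grasp_force": force on a finger pad.
Only numpy, scipy, OpenCV 4.12 (cv2) and the standard library are available. Lean on these libraries where they do the work, as an engineer would, in place of code of your own. Each camera call takes 0.05 s, during which the arm holds its last target. There are 200 camera calls.

TASK

The cap of the glass spice jar is stuck, so stand the jar upright on the pump clamp's base plate between the sprung pad and the V-shaped jaw, let go of it, and pump the trigger (squeeze it towards the handle, let it spring back, squeeze again) until the pad has pushed the jar up against the V-jaw; move the rod and pad with the trigger only. Finish while still holding the trigger squeezed, with the pad pressed in on its spring by some 3 or 4 mm, so that the jar is held firmly for me to unscrew the cap but the glass never cracks. Leave the salt shaker and the garlic where they are.

Things in the scene. Friction and masses are not known exactly. Their poses are not given: they have to be found in the camera images.
- clamp: Pump clamp on a fixed aluminium base plate 110 x 240 mm, its top 12 mm above the table. Origin: on the table under the rod's axis. Local +y runs along the steel rod (42 mm up) from the handle (y -82 mm) past the pad to the V-jaw (y +85 to +126, up to z 74); z up. Black housing x +-16, y -95 to -29, up to z 92 mm; behind it the rod's tail reaches y -180 at most.
- spice_jar: Round glass spice jar with a black cap, 41 mm in diameter, 105 mm tall (cap: the top 21 mm, as wide), 0.1 to 0.17 kg. Origin: centre of its underside. Stands on the wooden chopping board (21 mm thick). The glass cracks if the pad presses it with more than 32 N.
- jar_seat (a point): Point on top of the base plate where the centre of the jar's underside ends up, pushed home into the V-jaw. Set the jar down before it, towards the pad, clear of the pad: 12 mm before it suits every start. The V's two rubber faces, at 60 degrees to the rod, centre the jar crosswise; they span 26 mm to either side and z 16 to 70 mm.
- pad_face (a point): Centre of the pad's rubber front (46 x 46 mm, square to the rod, 42 mm above the table), facing the clamp's +y; moves with the rod. It starts 28 to 46 mm short of a jar that stands on jar_seat.
- clamp_rod (a joint): Advance of rod and pad towards the V-jaw, m, 0 (fully back) to 0.062. The ratchet drives it; a light brake (3 N) holds it when the trigger is let go, so a pressed-in pad then eases back until its spring presses with 3 N at most: the clamp bites only while the trigger is squeezed.
- clamp_pad (a joint): How far the pad is pressed in on its spring, m, 0 (free) to 0.012; 4 N per mm, so 3 to 4 mm is 12 to 16 N on the jar.
- clamp_trigger (a joint): Trigger angle, rad: 0 at rest (sprung, leaning to the V-jaw) to 0.58 (against the handle). A pawl on it pushes the rod by teeth of 4 mm pitch: 0.4 mm per mm of trigger_grip's travel after 0 to 4 mm of rod travel lost; about 8 mm per full squeeze. Let it back to rest for new teeth. Its spring takes 1.6 N (rest) to 4.2 N at trigger_grip; each newton more gives 2.4 N on the rod.
- trigger_grip (a point): Axis of the grey trigger's finger bulge (a crosswise roll 14 mm thick, 26 mm wide), 122 mm above the table; it moves 25 mm towards the handle (clamp's -y) over a full squeeze. Pinch it against the handle or push it. Over their outsides bulge and handle measure 59 mm at rest, 34 mm fully squeezed. The lever ends 14 mm above the bulge's axis.
- handle_grip (a point): Centre of the fixed upright black handle, 124 mm above the table, level with the trigger's bulge. The handle is 26 mm wide across and 18 mm thick along the rod, from z = 88 mm up to a small flange (z 154 to 161 mm, 26 mm along the rod, 32 mm across).
- salt_shaker: Glass salt shaker with a domed metal top, 45 x 43 x 86 mm, a bystander on the board. Origin: centre of its underside.
- garlic: Garlic bulb, 47 x 46 x 49 mm, a bystander on the board. Origin: centre of its underside.
- fixed_jaw: The V-shaped jaw, fixed to the clamp; same origin and axes as the clamp.
Things that resemble listed ones, but are neither listed nor needed, are in the scene too. Leave any orange or turquoise look-alike of the spice_jar alone.

How it is judged:
By the outcome, as a careful person would: the job done as asked, in the order asked, and still so for the second after the job is handed in, while the arm keeps its last pose, push and grip.
It also fails if it takes over 72 s, if anything falls off the work surface, if the arm or the gripper's body presses on something with over 40 N, if the wrist force passes 120 N, or if a joint passes its speed limit or range.

## Working session

There is one attempt and no reset: what is moved stays moved. The work goes in short steps, Python scripts to look and compute and a shell command to move; the robot and the scene stay as the last step left them, time stands still between calls to the robot, and variables do not carry over. Pictures are saved under pics/ and viewed, at most 10 in all, crops included, and the job is handed in when it is done.

```bash
mkdir -p pics
cat > h.py <<'E'
import numpy as np,cv2
from workcell import sensors,cams,job
from scipy.spatial.transform import Rotation as R
def model(n,st=None):
    m=cams.camera_model(n); f=200/np.tan(np.radians(m["fov_y"])/2)
    if n=="wrist":
        T=np.array(m["tool_from_camera"]); q=st["tool_rot"]; Rt=R.from_quat([q[1],q[2],q[3],q[0]]).as_matrix()
        Rw=Rt@T[:3,:3]; c=Rt@T[:3,3]+np.array(st["tcp_pos"])
    else:
        Rc=cv2.Rodrigues(np.array(m["rvec"],float))[0]; Rw=Rc.T; c=-Rc.T@np.array(m["tvec"],float)
    return f,m["cx"],m["cy"],Rw,c
def cloud(n,depth,st=None):
    f,cx,cy,Rw,c=model(n,st); v,u=np.mgrid[:400,:640]
    P=np.stack([(u-cx)/f*depth,(v-cy)/f*depth,depth],-1)
    return P@Rw.T+c
def ray(n,u,v,z,st=None):
    f,cx,cy,Rw,c=model(n,st); d=Rw@np.array([(u-cx)/f,(v-cy)/f,1]); return c+d*(z-c[2])/d[2]
def snap(n):
    st=sensors.state(); im,d=cams.camera(n); return st,im,d
E
python3 - <<'E'
from h import *
for n in("scene","side"):
    st,im,d=snap(n); np.savez(f"pics/{n}0.npz",im=im,d=d); cv2.imwrite(f"pics/{n}0.png",im[...,::-1]); print(n,cams.camera_model(n))
print(sensors.state())
E
```

```text
scene {'fov_y': 55.12720065258571, 'cx': 319.90994699785546, 'cy': 196.6304174131269, 'rvec': array([ 2.25041434, -0.59615298,  0.2733013 ]), 'tvec': array([-0.36266768,  0.2624559 ,  0.69617897])}
side {'fov_y': 46.637778811618844, 'cx': 321.82767068786524, 'cy': 195.8341628321126, 'rvec': array([ 0.25972975, -2.4599229 ,  1.68712631]), 'tvec': array([0.46023017, 0.10047606, 1.16014096])}
{'t': 0.1, 'joint_positions': array([ 1.13250629,  0.42666247,  0.0738872 ,  1.60650537, -0.03406547,
        1.11079046, -0.0671029 ]), 'joint_vel': array([-0.00074018, -0.00195503,  0.00056402, -0.0017965 ,  0.00094423,
        0.0008948 , -0.00125219]), 'joint_torque': array([ 8.30975070e-03, -9.51541543e+01,  3.77181664e+00, -4.64414585e+01,
        1.96026399e-02,  6.45483204e-03, -2.10748198e-05]), 'tcp_pos': array([ 0.19209342, -0.64675741,  0.25270291]), 'tool_rot': array([-5.35328727e-04,  9.89596527e-01,  1.43869412e-01, -1.39257960e-04]), 'force': array([ 0.36483568,  0.33145456, -0.55191512]), 'ft_torque': array([ 0.02492612,  0.08507842, -0.0096705 ]), 'grasp_force': 0.0, 'grip_width': 0.08562561387880108}
```

View pics/scene0.png

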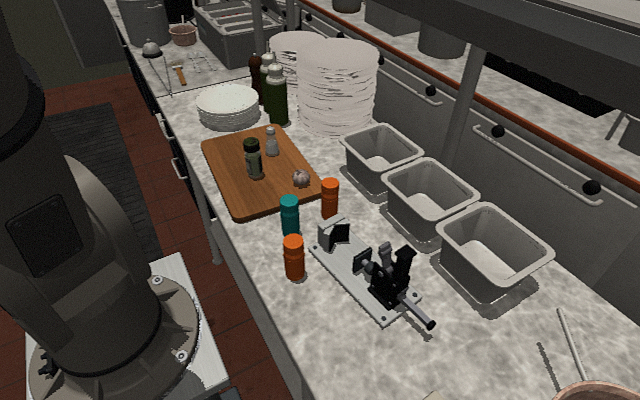

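View pics/side0.png

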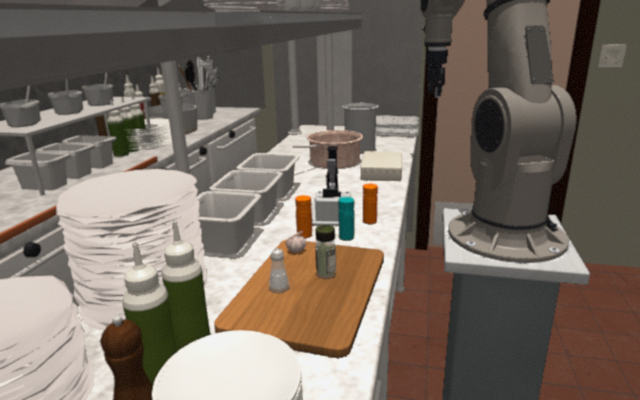

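The scene view shows the jar at (254,158), the salt shaker at (271,142) and the garlic at (301,178). The clamp runs from its V-jaw at (333,235) to the rod tail at (430,325), with orange look-alikes at (330,198) and (294,258) and a turquoise one at (290,215). The side view agrees: jar at (326,252), clamp at (332,195).

Run:
```python
from h import *
z=np.load("pics/scene0.npz"); im,d=z["im"],z["d"]; P=cloud("scene",d)
hsv=cv2.cvtColor(im,cv2.COLOR_RGB2HSV)
def show(n,u,v): print(n,(u,v),P[v,u].round(3))
for a in [("jarcap",252,144),("jar glass",255,165),("salt",271,145),("garlic",301,178),("orange1",330,198),("or2",294,258),("turq",290,215),("board",225,165),("table",270,240),("plate",370,300),("handle",403,262),("trigger",384,250),("tail",430,325),("jaw",333,232),("pad",360,262)]: show(*a)
# region heights near clamp
X=P.reshape(-1,3); ok=(d>0).ravel()
cx,cy=P[285,385][:2]
# axis-aligned top-view height map of area
pl=P[300,370]
sel=ok&(np.abs(X[:,0]-pl[0])<.22)&(np.abs(X[:,1]-pl[1])<.28)&(X[:,2]>-.01)&(X[:,2]<.2)
Y=X[sel]; lo=Y.min(0); 
print("area",lo,Y.max(0))
plate=Y[(Y[:,2]>.008)&(Y[:,2]<.016)]
# base-plate pixel mask
m=((P[...,2]>.007)&(P[...,2]<.017)&(d>0)).astype(np.uint8); m=cv2.morphologyEx(m,cv2.MORPH_OPEN,np.ones((3,3)))
n,l,s,c=cv2.connectedComponentsWithStats(m)
for i in range(1,n):
    if s[i,4]>150:
        Q=P[l==i]; r=cv2.minAreaRect(Q[:,:2].astype(np.float32)); print("plate?",s[i],r)
# colour bystanders
for nm,lo_,hi_ in(("orange",(5,170,100),(14,255,255)),("turq",(85,130,40),(100,255,255))):
    mm=cv2.inRange(hsv,lo_,hi_); n,l,s,c=cv2.connectedComponentsWithStats(mm)
    for i in range(1,n):
        if s[i,4]>150:
            Q=P[(l==i)]; Q=Q[np.isfinite(Q[:,0])]; print(nm,s[i],np.percentile(Q,[2,50,98],axis=0).round(3).tolist())
```

```text
jarcap (252, 144) [0.39  0.288 0.126]
jar glass (255, 165) [0.389 0.283 0.064]
salt (271, 145) [0.467 0.357 0.055]
garlic (301, 178) [0.474 0.194 0.052]
orange1 (330, 198) [0.486 0.072 0.076]
or2 (294, 258) [ 0.336 -0.041  0.076]
turq (290, 215) [0.382 0.067 0.077]
board (225, 165) [0.336 0.38  0.019]
table (270, 240) [0.336 0.086 0.002]
plate (370, 300) [ 0.439 -0.161  0.013]
handle (403, 262) [ 0.468 -0.192  0.15 ]
trigger (384, 250) [ 0.468 -0.143  0.129]
tail (430, 325) [ 0.485 -0.271  0.049]
jaw (333, 232) [ 0.445 -0.009  0.061]
pad (360, 262) [ 0.458 -0.093  0.045]
area [ 0.25786154 -0.44052355 -0.00994552] [0.65874803 0.11942652 0.16386488]
plate? [ 308  232   98   94 2651] ((0.4653834104537964, -0.09273093938827515), (0.11100839078426361, 0.23902173340320587), 7.542821407318115)
plate? [ 102  275   96  125 3460] ((0.07395283877849579, -0.02307732403278351), (0.24165114760398865, 0.126095250248909), 60.97750473022461)
plate? [406 286  16  17 167] ((0.5200270414352417, -0.19002440571784973), (0.02709883265197277, 0.03119289129972458), 7.9756598472595215)
plate? [  28  345   65   55 1221] ((-0.11094292998313904, -0.027359388768672943), (0.05483858287334442, 0.16624905169010162), 27.871713638305664)
orange [475  93 165  91 286] [[1.232, -0.223, 0.028], [1.237, -0.016, 0.031], [1.244, 0.315, 0.033]]
orange [321 177  18  12 158] [[0.475, 0.072, 0.103], [0.493, 0.089, 0.106], [0.512, 0.106, 0.108]]
orange [283 233  20  16 255] [[0.325, -0.041, 0.103], [0.344, -0.024, 0.106], [0.361, -0.005, 0.108]]
turq [280 194  19  42 572] [[0.368, 0.064, 0.021], [0.382, 0.07, 0.082], [0.403, 0.099, 0.107]]
```

Run:
```python
from h import *
yaw=np.radians(7.54); ex=np.array([np.cos(yaw),np.sin(yaw)]); ey=np.array([-np.sin(yaw),np.cos(yaw)])
for n in("scene","side"):
    z=np.load(f"pics/{n}0.npz"); im,d=z["im"],z["d"]; P=cloud(n,d); X=P[d>0]
    def box(c,r,z0,z1):
        return X[(np.hypot(X[:,0]-c[0],X[:,1]-c[1])<r)&(X[:,2]>z0)&(X[:,2]<z1)]
    def circ(nm,c,r,z0,z1):
        Q=box(c,r,z0,z1)
        if len(Q)<8: print(n,nm,"few",len(Q)); return
        (a,b),rr=cv2.minEnclosingCircle(Q[:,:2].astype(np.float32)); print(n,nm,len(Q),"c",round(a,4),round(b,4),"r",round(rr,4),"ztop",np.percentile(Q[:,2],[50,98]).round(4))
    circ("jar top",(.40,.29),.035,.121,.14); circ("salt",(.48,.365),.035,.03,.12); circ("garlic",(.483,.2),.035,.03,.09)
    circ("flange",(.475,-.195),.035,.155,.17)
    # clamp local
    L=X[:,:2]-np.array([.4654,-.0927]); lx,ly=L@ex,L@ey
    for nm,x0,x1,y0,y1,z0,z1 in(("plate",-.06,.06,-.13,.13,.008,.016),("flange",-.03,.03,-.14,-.05,.156,.17),("above100",-.03,.03,-.14,.0,.1,.145),("jawtop",-.04,.04,.03,.13,.070,.08),("pad",-.03,.03,-.06,.05,.055,.07)):
        s=(lx>x0)&(lx<x1)&(ly>y0)&(ly<y1)&(X[:,2]>z0)&(X[:,2]<z1)
        if s.sum()>5: print(n,nm,s.sum(),"lx",np.percentile(lx[s],[1,50,99]).round(4),"ly",np.percentile(ly[s],[1,50,99]).round(4),"z",np.percentile(X[s][:,2],[1,50,99]).round(4))
    # jaw front profile: for heights 30..74, by lx bins the min ly
    s=(np.abs(lx)<.03)&(ly>.03)&(ly<.13)&(X[:,2]>.06)&(X[:,2]<.08)
    for b in np.arange(-.03,.03,.006):
        t=s&(lx>=b)&(lx<b+.006)
        if t.sum()>2: print("   jaw lx",round(b+.003,3),"ly min/max",np.percentile(ly[t],[3,97]).round(4),t.sum())
```

```text
scene jar top 140 c 0.3906 0.301 r 0.0205 ztop [0.1265 0.1288]
scene salt 302 c 0.4679 0.3647 r 0.021 ztop [0.0633 0.1057]
scene garlic 225 c 0.4802 0.2081 r 0.0232 ztop [0.0502 0.0669]
scene flange 240 c 0.4772 -0.1838 r 0.0187 ztop [0.1611 0.1629]
scene plate 2901 lx [-0.0546 -0.0262  0.0528] ly [-0.1184  0.0003  0.1127] z [0.0087 0.0124 0.0153]
scene flange 238 lx [-0.0158 -0.0018  0.0152] ly [-0.1043 -0.0927 -0.0794] z [0.1574 0.1611 0.1632]
scene above100 489 lx [-0.0134 -0.0066  0.0116] ly [-0.1017 -0.0603 -0.0422] z [0.1006 0.1254 0.1437]
scene jawtop 300 lx [-0.0306 -0.0011  0.0309] ly [0.0804 0.1003 0.1161] z [0.0701 0.0735 0.0766]
scene pad 176 lx [-0.0228 -0.0071  0.0216] ly [-0.0592  0.0012  0.0082] z [0.0552 0.0638 0.0696]
   jaw lx -0.027 ly min/max [0.0774 0.1154] 65
   jaw lx -0.021 ly min/max [0.0798 0.1132] 41
   jaw lx -0.015 ly min/max [0.0817 0.1148] 38
   jaw lx -0.009 ly min/max [0.0847 0.1135] 37
   jaw lx -0.003 ly min/max [0.0875 0.1127] 30
   jaw lx 0.003 ly min/max [0.0881 0.1145] 38
   jaw lx 0.009 ly min/max [0.0844 0.1143] 39
   jaw lx 0.015 ly min/max 
[... 608 characters left out ...]
55 -0.0513 -0.0407] z [0.1002 0.1289 0.1434]
side jawtop 126 lx [-0.0248  0.0045  0.0355] ly [0.0746 0.1101 0.1179] z [0.0704 0.0743 0.0781]
side pad 104 lx [-0.0175  0.0026  0.0254] ly [-0.0569  0.0044  0.0107] z [0.0553 0.0631 0.0691]
   jaw lx -0.027 ly min/max [0.0892 0.1175] 8
   jaw lx -0.021 ly min/max [0.0766 0.1161] 20
   jaw lx -0.015 ly min/max [0.0795 0.1152] 20
   jaw lx -0.009 ly min/max [0.0845 0.1178] 22
   jaw lx -0.003 ly min/max [0.0933 0.118 ] 20
   jaw lx 0.003 ly min/max [0.102  0.1165] 16
   jaw lx 0.009 ly min/max [0.0961 0.117 ] 18
   jaw lx 0.015 ly min/max [0.0875 0.1174] 24
   jaw lx 0.021 ly min/max [0.0805 0.1175] 20
   jaw lx 0.027 ly min/max [0.0783 0.1157] 20
```

```bash
python3 -m crank '[{"x":0.021,"y":0.026,"z":0.003,"yaw":0.078},{"x":0.021,"y":0.026,"z":0.003,"yaw":0.078},{"x":0.021,"y":0.026,"z":0.003,"yaw":0.078},{"x":0.021,"y":0.026,"z":0.003,"yaw":0.078},{"x":0.021,"y":0.026,"z":0.003,"yaw":0.078},{"x":0.021,"y":0.026,"z":0.003,"yaw":0.078},{"x":0.021,"y":0.026,"z":0.003,"yaw":0.078},{"x":0.021,"y":0.026,"z":0.003,"yaw":0.078},{"x":0.021,"y":0.03,"z":0.003,"yaw":0.078},{"x":0.02,"y":0.034,"z":0.003,"yaw":0.078},{"x":0.02,"y":0.034,"z":0.003,"yaw":0.078},{"x":0.02,"y":0.034,"z":0.003,"yaw":0.078},{"x":0.015,"y":0.034,"z":0.003,"yaw":0.078},{"x":0.014,"y":0.034,"z":0.003,"yaw":0.078},{"y":0.034,"z":0.003,"yaw":0.078},{"y":0.034,"z":0.003,"yaw":0.078},{"y":0.034,"yaw":0.078},{"y":0.034,"yaw":0.078},{},{}]'
python3 - <<'E'
from h import *
st,im,d=snap("wrist"); np.savez("pics/w1.npz",im=im,d=d,tcp=st["tcp_pos"],q=st["tool_rot"]); cv2.imwrite("pics/w1.png",im[...,::-1]); print(st["t"],st["tcp_pos"],st["tool_rot"],st["joint_positions"])
E
```

```text
0.1 [ 0.19209342 -0.64675741  0.25270291] [-5.35328727e-04  9.89596527e-01  1.43869412e-01 -1.39257960e-04] [ 1.13250629  0.42666247  0.0738872   1.60650537 -0.03406547  1.11079046
 -0.0671029 ]invalid input at $[0]: expected keys hand, x, y, z, yaw
```

View pics/w1.png

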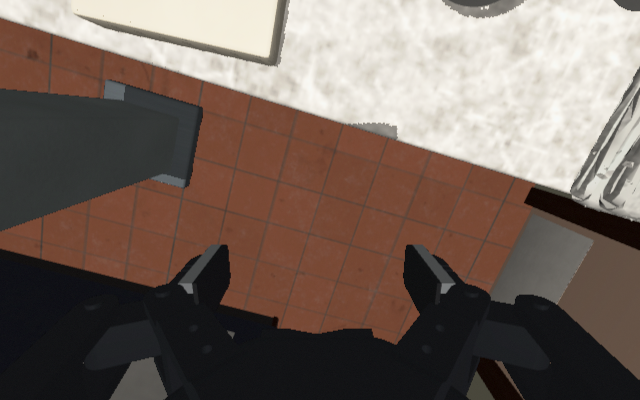

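The move was refused because every row needs all five keys, so that wrist view is from the start pose and shows only the floor, with the table edge at the top. I'll retype it with all keys.

```bash
python3 -m crank '[{"hand":100,"x":0.021,"y":0.026,"z":0.003,"yaw":0.078},{"hand":100,"x":0.021,"y":0.026,"z":0.003,"yaw":0.078},{"hand":100,"x":0.021,"y":0.026,"z":0.003,"yaw":0.078},{"hand":100,"x":0.021,"y":0.026,"z":0.003,"yaw":0.078},{"hand":100,"x":0.021,"y":0.026,"z":0.003,"yaw":0.078},{"hand":100,"x":0.021,"y":0.026,"z":0.003,"yaw":0.078},{"hand":100,"x":0.021,"y":0.026,"z":0.003,"yaw":0.078},{"hand":100,"x":0.021,"y":0.026,"z":0.003,"yaw":0.078},{"hand":100,"x":0.021,"y":0.03,"z":0.003,"yaw":0.078},{"hand":100,"x":0.02,"y":0.034,"z":0.003,"yaw":0.078},{"hand":100,"x":0.02,"y":0.034,"z":0.003,"yaw":0.078},{"hand":100,"x":0.02,"y":0.034,"z":0.003,"yaw":0.078},{"hand":100,"x":0.015,"y":0.034,"z":0.003,"yaw":0.078},{"hand":100,"x":0.014,"y":0.034,"z":0.003,"yaw":0.078},{"hand":100,"x":0,"y":0.034,"z":0.003,"yaw":0.078},{"hand":100,"x":0,"y":0.034,"z":0.003,"yaw":0.078},{"hand":100,"x":0,"y":0.034,"z":0,"yaw":0.078},{"hand":100,"x":0,"y":0.034,"z":0,"yaw":0.078},{"hand":100,"x":0,"y":0,"z":0,"yaw":0},{"hand":100,"x":0,"y":0,"z":0,"yaw":0}]'
python3 - <<'E'
from h import *
st,im,d=snap("wrist"); np.savez("pics/w2.npz",im=im,d=d,tcp=st["tcp_pos"],q=st["tool_rot"]); cv2.imwrite("pics/w2.png",im[...,::-1]); print(st["t"],st["tcp_pos"],st["tool_rot"],st["joint_positions"])
E
```

```text
t: 1.82
tcp_pos: [0.4702, -0.1013, 0.3015]
tool_rot: [0.0, 0.661, 0.75, -0.0]
force: [-0.1, -0.4, -0.1]
grip_width: 0.085
grasp_force: 0.0
1.8167 [ 0.4701976  -0.1013292   0.30147505] [ 1.60144526e-04  6.61398094e-01  7.50035022e-01 -2.26698091e-05] [ 0.54065944  0.09050552 -0.48730563  1.94344327  0.04733339  1.11834818
  0.15978678]
```

View pics/w2.png

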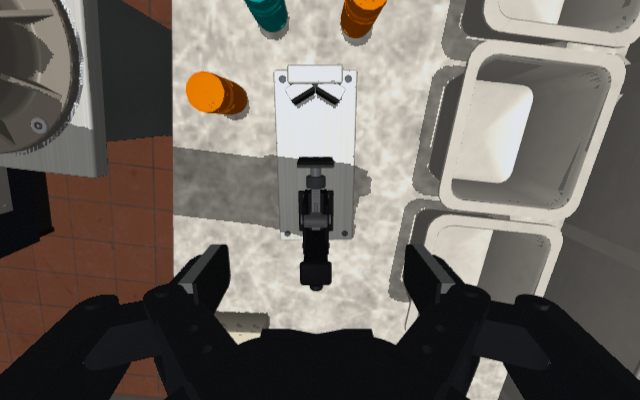

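The wrist view is from straight above the clamp. The V-jaw is at (316,92), the pad at (316,160), the trigger bulge at (316,221) and the flange at (316,272); the three look-alikes are at the upper left and top.

Run:
```python
from h import *
z=np.load("pics/w2.npz"); im,d=z["im"],z["d"]; st={"tcp_pos":z["tcp"],"tool_rot":z["q"]}
P=cloud("wrist",d,st); X=P[d>0]
m=((P[...,2]>.006)&(P[...,2]<.018)&(d>0)).astype(np.uint8); m[:,:270]=0; m[:,362:]=0; m[245:]=0
m=cv2.morphologyEx(m,cv2.MORPH_OPEN,np.ones((3,3)))
Q=P[m>0]; r=cv2.minAreaRect(Q[:,:2].astype(np.float32)); print("plate",r,len(Q),np.median(Q[:,2]))
for yawd in (7.54,):
  yaw=np.radians(yawd); ex=np.array([np.cos(yaw),np.sin(yaw)]); ey=np.array([-np.sin(yaw),np.cos(yaw)])
  c0=np.array([.4654,-.0927])-.0095*ey; print("origin used",c0)
  L=X[:,:2]-c0; lx,ly=L@ex,L@ey
  for nm,x0,x1,y0,y1,z0,z1 in(("flange",-.03,.03,-.12,-.04,.156,.17),("bulge",-.03,.03,-.075,.0,.11,.14),("jawtop",-.04,.04,.06,.16,.070,.08),("pad",-.03,.03,-.02,.06,.055,.07)):
    s=(lx>x0)&(lx<x1)&(ly>y0)&(ly<y1)&(X[:,2]>z0)&(X[:,2]<z1)
    if s.sum()>5: print(nm,s.sum(),"lx",np.percentile(lx[s],[1,50,99]).round(4),"ly",np.percentile(ly[s],[1,50,99]).round(4),"z",np.percentile(X[s][:,2],[1,50,99]).round(4))
  s=(np.abs(lx)<.03)&(ly>.06)&(X[:,2]>.064)&(X[:,2]<.08)
  for b in np.arange(-.03,.03,.006):
    t=s&(lx>=b)&(lx<b+.006)
    if t.sum()>2: print("jaw",round(b+.003,3),np.percentile(ly[t],[3,97]).round(4),t.sum())
# ray checks
for nm,u,v,h in(("padfront",316,157,.065),("V apex",316,87,.070),("flange c",316,272,.161),("bulge c",316,221,.129)):
    p=ray("wrist",u,v,h,st)[:2]-c0; print(nm,"local",(p@ex).round(4),(p@ey).round(4))
```

```text
plate ((0.4645578861236572, -0.06766185164451599), (0.11019503325223923, 0.2851456105709076), 7.370506763458252) 9339 0.01143719048248254
origin used [ 0.46664657 -0.10211786]
flange 754 lx [-0.0131  0.0021  0.0181] ly [-0.093  -0.0794 -0.0681] z [0.1571 0.1603 0.1619]
bulge 563 lx [-0.0097  0.0022  0.0149] ly [-0.0742 -0.0416 -0.03  ] z [0.1108 0.1312 0.1393]
jawtop 1205 lx [-0.0272  0.003   0.0329] ly [0.0919 0.1159 0.1265] z [0.07  0.073 0.075]
pad 264 lx [-0.0199  0.0022  0.0243] ly [-0.0085  0.0158  0.019 ] z [0.0556 0.0641 0.0657]
jaw -0.027 [0.0922 0.1253] 131
jaw -0.021 [0.0891 0.1254] 199
jaw -0.015 [0.092  0.1259] 189
jaw -0.009 [0.0955 0.1255] 169
jaw -0.003 [0.0988 0.1263] 161
jaw 0.003 [0.1008 0.1262] 116
jaw 0.009 [0.0979 0.1261] 172
jaw 0.015 [0.0943 0.1255] 161
jaw 0.021 [0.0911 0.1257] 183
jaw 0.027 [0.0887 0.1252] 205
padfront local 0.0035 0.0233
V apex local 0.004 0.1028
flange c local 0.003 -0.0786
bulge c local 0.0032 -0.0363
```

```bash
python3 -m crank '[{"hand":100,"x":-0.007,"y":0.03,"z":-0.005,"yaw":0},{"hand":100,"x":-0.007,"y":0.03,"z":-0.005,"yaw":0},{"hand":100,"x":-0.007,"y":0.03,"z":-0.005,"yaw":0},{"hand":100,"x":-0.007,"y":0.03,"z":-0.005,"yaw":0},{"hand":100,"x":-0.007,"y":0.03,"z":-0.005,"yaw":0},{"hand":100,"x":-0.007,"y":0.03,"z":-0.005,"yaw":0},{"hand":100,"x":-0.007,"y":0.03,"z":-0.005,"yaw":0},{"hand":100,"x":-0.007,"y":0.03,"z":-0.005,"yaw":0},{"hand":100,"x":-0.007,"y":0.03,"z":-0.005,"yaw":0},{"hand":100,"x":-0.007,"y":0.03,"z":-0.005,"yaw":0},{"hand":100,"x":0,"y":0,"z":0,"yaw":0},{"hand":100,"x":0,"y":0,"z":0,"yaw":0}]'
python3 - <<'E'
from h import *
st,im,d=snap("wrist"); cv2.imwrite("pics/w3.png",im[...,::-1]); print(st["t"],st["tcp_pos"])
P=cloud("wrist",d,st); X=P[d>0]
for nm,c,z0,z1 in(("jar",(.393,.301),.121,.135),("jar mid",(.393,.301),.03,.135),("salt",(.472,.367),.03,.12),("garlic",(.483,.21),.03,.09)):
    Q=X[(np.hypot(X[:,0]-c[0],X[:,1]-c[1])<.035)&(X[:,2]>z0)&(X[:,2]<z1)]
    if len(Q)>5:
        (a,b),r=cv2.minEnclosingCircle(Q[:,:2].astype(np.float32)); print(nm,len(Q),round(a,4),round(b,4),round(r,4),Q[:,2].max().round(4), Q[:,:2].min(0).round(4),Q[:,:2].max(0).round(4))
E
```

```text
t: 2.87
tcp_pos: [0.4002, 0.1974, 0.251]
tool_rot: [-0.0, 0.662, 0.749, -0.0]
force: [0.6, -0.6, -0.2]
grip_width: 0.0855
grasp_force: 0.0
2.8667 [0.40020427 0.1974174  0.25095797]
jar 2226 0.3936 0.3031 0.0204 0.1283 [0.3734 0.2832] [0.4136 0.3228]
jar mid 2433 0.3933 0.3021 0.0211 0.1283 [0.3734 0.2827] [0.4137 0.3228]
salt 1829 0.4739 0.3694 0.0212 0.1067 [0.4535 0.3491] [0.492  0.3889]
garlic 1221 0.4833 0.2136 0.0234 0.0701 [0.4601 0.1906] [0.5059 0.2367]
```

View pics/w3.png

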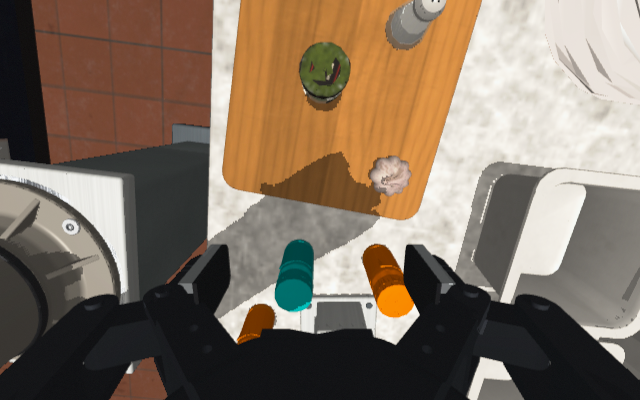

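The jar's cap is at (325,68), the salt shaker at (412,22) and the garlic at (390,175). The jar measures (0.3935, 0.3027) with its top at 0.127, as expected, so I'm moving over it and descending.

```bash
python3 -m crank '[{"hand":100,"x":-0.002,"y":0.026,"z":0,"yaw":0},{"hand":100,"x":-0.002,"y":0.026,"z":0,"yaw":0},{"hand":100,"x":-0.002,"y":0.026,"z":0,"yaw":0},{"hand":100,"x":-0.001,"y":0.026,"z":0,"yaw":0},{"hand":100,"x":0,"y":0,"z":-0.02,"yaw":0},{"hand":100,"x":0,"y":0,"z":-0.025,"yaw":0},{"hand":100,"x":0,"y":0,"z":-0.025,"yaw":0},{"hand":100,"x":0,"y":0,"z":-0.025,"yaw":0},{"hand":100,"x":0,"y":0,"z":-0.025,"yaw":0},{"hand":100,"x":0,"y":0,"z":-0.013,"yaw":0},{"hand":100,"x":0,"y":0,"z":-0.01,"yaw":0},{"hand":100,"x":0,"y":0,"z":0,"yaw":0},{"hand":100,"x":0,"y":0,"z":0,"yaw":0}]'
```

```text
t: 4.0
tcp_pos: [0.3937, 0.3008, 0.1087]
tool_rot: [0.0, 0.663, 0.749, 0.0]
force: [0.1, 0.2, 0.1]
grip_width: 0.0854
grasp_force: 0.0
```

```bash
python3 -m crank '[{"hand":30,"x":0,"y":0.002,"z":0,"yaw":0},{"hand":30,"x":0,"y":0,"z":0,"yaw":0},{"hand":30,"x":0,"y":0,"z":0,"yaw":0},{"hand":30,"x":0,"y":0,"z":0,"yaw":0},{"hand":30,"x":0,"y":0,"z":0,"yaw":0},{"hand":30,"x":0,"y":0,"z":0,"yaw":0},{"hand":30,"x":0,"y":0,"z":0,"yaw":0},{"hand":30,"x":0,"y":0,"z":0,"yaw":0},{"hand":30,"x":0,"y":0,"z":0,"yaw":0},{"hand":30,"x":0,"y":0,"z":0,"yaw":0}]'
```

```text
t: 4.83
tcp_pos: [0.3936, 0.3033, 0.1091]
tool_rot: [0.0, 0.663, 0.749, 0.001]
force: [-1.8, -2.5, 12.3]
grip_width: 0.0394
grasp_force: 59.2
```

```bash
python3 -m crank '[{"hand":30,"x":0,"y":0,"z":0.005,"yaw":0},{"hand":30,"x":0,"y":0,"z":0.015,"yaw":0},{"hand":30,"x":0,"y":0,"z":0.025,"yaw":0},{"hand":30,"x":0,"y":0,"z":0.025,"yaw":0},{"hand":30,"x":0,"y":0,"z":0.025,"yaw":0},{"hand":30,"x":0,"y":0,"z":0.025,"yaw":0},{"hand":30,"x":0,"y":0,"z":0.01,"yaw":0},{"hand":30,"x":0.004,"y":-0.02,"z":0,"yaw":0},{"hand":30,"x":0.006,"y":-0.03,"z":0,"yaw":0},{"hand":30,"x":0.006,"y":-0.03,"z":0,"yaw":0},{"hand":30,"x":0.006,"y":-0.03,"z":0,"yaw":0},{"hand":30,"x":0.006,"y":-0.03,"z":0,"yaw":0},{"hand":30,"x":0.006,"y":-0.03,"z":0,"yaw":0},{"hand":30,"x":0.006,"y":-0.03,"z":0,"yaw":0},{"hand":30,"x":0.006,"y":-0.03,"z":0,"yaw":0},{"hand":30,"x":0.006,"y":-0.03,"z":0,"yaw":0},{"hand":30,"x":0.006,"y":-0.03,"z":0,"yaw":0},{"hand":30,"x":0.006,"y":-0.03,"z":0,"yaw":0},{"hand":30,"x":0.003,"y":-0.02,"z":0,"yaw":0},{"hand":30,"x":0,"y":0,"z":0,"yaw":0}]'
python3 - <<'E'
from h import *
st,im,d=snap("wrist"); cv2.imwrite("pics/w4.png",im[...,::-1]); print(st["t"],st["tcp_pos"],st["force"],st["grip_width"],st["grasp_force"])
st,im,d=snap("side"); P=cloud("side",d); X=P[d>0]; t=st["tcp_pos"]
# jar in side view: points near tcp below fingers
Q=X[(np.abs(X[:,0]-t[0])<.04)&(np.abs(X[:,1]-t[1]-.01)<.04)&(X[:,2]>.1)&(X[:,2]<.21)]
for z0 in np.arange(.10,.21,.01):
    q=Q[(Q[:,2]>z0)&(Q[:,2]<z0+.01)]
    if len(q)>3: print(round(z0,2),len(q),q[:,0].min().round(4),q[:,0].max().round(4),"ymax",np.percentile(q[:,1],95).round(4))
cv2.imwrite("pics/s4.png",cv2.resize(im[100:300,230:480,::-1],None,fx=3,fy=3))
E
```

```text
t: 6.5
tcp_pos: [0.4602, -0.0412, 0.2378]
tool_rot: [-0.0, 0.665, 0.747, -0.001]
force: [0.6, -0.2, -2.4]
grip_width: 0.0393
grasp_force: 60.7
6.5 [ 0.46015851 -0.04124062  0.23776294] [ 0.60173314 -0.22930071 -2.43480681] 0.039319270503795765 60.669220089912415
0.15 37 0.4409 0.479 ymax -0.0212
0.16 54 0.4404 0.4816 ymax -0.0212
0.17 58 0.4404 0.482 ymax -0.0197
0.18 58 0.4407 0.4818 ymax -0.0201
0.19 57 0.4409 0.4808 ymax -0.0185
0.2 60 0.4406 0.4801 ymax -0.0197
```

View pics/s4.png

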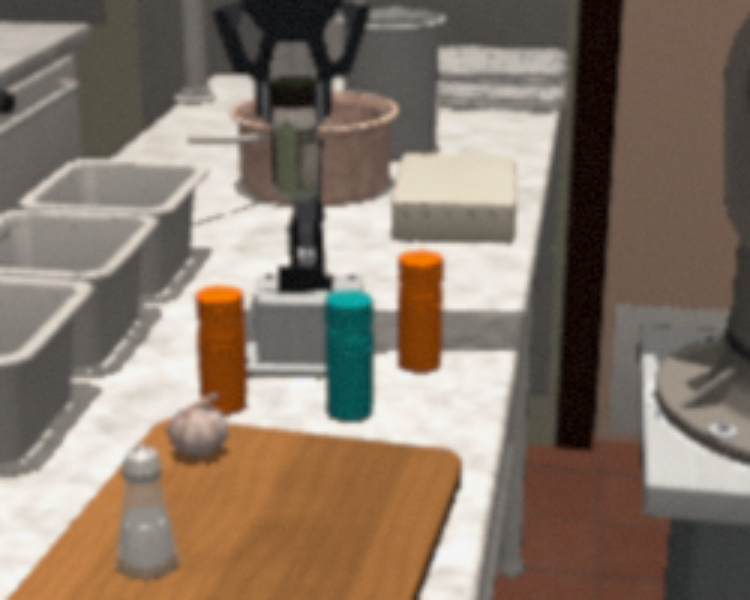

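The crop shows the jar hanging upright in the gripper at (295,150), with the clamp behind and below it at (305,300). The board neighbours haven't moved. Lowering now.

```bash
python3 -m crank '[{"hand":30,"x":0,"y":0.002,"z":-0.01,"yaw":0},{"hand":30,"x":0,"y":0.002,"z":-0.025,"yaw":0},{"hand":30,"x":0,"y":0,"z":-0.025,"yaw":0},{"hand":30,"x":0,"y":0,"z":-0.025,"yaw":0},{"hand":30,"x":0,"y":0,"z":-0.022,"yaw":0},{"hand":30,"x":0,"y":0,"z":-0.015,"yaw":0},{"hand":30,"x":0,"y":0,"z":-0.01,"yaw":0},{"hand":30,"x":0,"y":0,"z":0,"yaw":0},{"hand":30,"x":0,"y":0,"z":0,"yaw":0}]'
```

```text
t: 7.35
tcp_pos: [0.46, -0.0321, 0.1062]
tool_rot: [-0.0, 0.662, 0.749, -0.0]
force: [0.2, -0.2, -2.3]
grip_width: 0.0395
grasp_force: 60.7
```

```bash
python3 -m crank '[{"hand":30,"x":0,"y":0,"z":-0.001,"yaw":0},{"hand":30,"x":0,"y":0,"z":-0.001,"yaw":0},{"hand":30,"x":0,"y":0,"z":0,"yaw":0}]'
```

```text
t: 7.6
tcp_pos: [0.4606, -0.0331, 0.1049]
tool_rot: [0.001, 0.663, 0.749, 0.0]
force: [-0.3, 0.0, -1.4]
grip_width: 0.0394
grasp_force: 60.7
```

```bash
python3 -m crank '[{"hand":30,"x":0,"y":-0.003,"z":-0.001,"yaw":0},{"hand":30,"x":0,"y":0,"z":-0.001,"yaw":0},{"hand":30,"x":0,"y":0,"z":-0.001,"yaw":0},{"hand":30,"x":0,"y":0,"z":0,"yaw":0}]'
```

```text
t: 7.93
tcp_pos: [0.4601, -0.0361, 0.1012]
tool_rot: [-0.0, 0.663, 0.749, -0.0]
force: [-0.1, -0.3, -1.2]
grip_width: 0.0391
grasp_force: 60.7
```

```bash
python3 -m crank '[{"hand":30,"x":0,"y":0,"z":-0.001,"yaw":0},{"hand":30,"x":0,"y":0,"z":0,"yaw":0}]'
```

```text
t: 8.1
tcp_pos: [0.4602, -0.036, 0.1002]
tool_rot: [-0.0, 0.663, 0.749, -0.0]
force: [0.6, 0.4, -2.1]
grip_width: 0.0395
grasp_force: 60.9
```

```bash
python3 -m crank '[{"hand":30,"x":0,"y":0,"z":-0.001,"yaw":0},{"hand":30,"x":0,"y":0,"z":0,"yaw":0}]'; python3 -m crank '[{"hand":30,"x":0,"y":0,"z":-0.001,"yaw":0},{"hand":30,"x":0,"y":0,"z":0,"yaw":0}]'
```

```text
t: 8.27
tcp_pos: [0.4604, -0.036, 0.1001]
tool_rot: [0.0, 0.663, 0.749, -0.0]
force: [-7.4, -0.4, 23.0]
grip_width: 0.0395
grasp_force: 63.1
t: 8.43
tcp_pos: [0.4606, -0.036, 0.1]
tool_rot: [0.001, 0.663, 0.749, -0.0]
force: [-14.7, -0.4, 48.8]
grip_width: 0.0396
grasp_force: 66.1
```

Contact with the plate. I'll relieve the push, then release.

```bash
python3 -m crank '[{"hand":30,"x":0,"y":0,"z":0.001,"yaw":0},{"hand":30,"x":0,"y":0,"z":0.0008,"yaw":0},{"hand":30,"x":0,"y":0,"z":0,"yaw":0}]'; python3 -m crank '[{"hand":55,"x":0,"y":0,"z":0,"yaw":0},{"hand":65,"x":0,"y":0,"z":0,"yaw":0},{"hand":75,"x":0,"y":0,"z":0,"yaw":0},{"hand":85,"x":0,"y":0,"z":0,"yaw":0},{"hand":95,"x":0,"y":0,"z":0,"yaw":0},{"hand":95,"x":0,"y":0,"z":0,"yaw":0},{"hand":95,"x":0,"y":0,"z":0,"yaw":0},{"hand":95,"x":0,"y":0,"z":0,"yaw":0}]'
```

```text
t: 8.68
tcp_pos: [0.4603, -0.036, 0.1002]
tool_rot: [0.0, 0.663, 0.749, 0.0]
force: [0.6, -0.1, -1.3]
grip_width: 0.0395
grasp_force: 60.5
t: 9.35
tcp_pos: [0.4602, -0.036, 0.1001]
tool_rot: [-0.0, 0.663, 0.749, 0.0]
force: [-0.3, 0.7, -0.5]
grip_width: 0.081
grasp_force: 0.0
```

```bash
python3 -m crank '[{"hand":95,"x":0,"y":0,"z":0.01,"yaw":0},{"hand":95,"x":0,"y":0,"z":0.02,"yaw":0},{"hand":95,"x":0,"y":0,"z":0.025,"yaw":0},{"hand":95,"x":0,"y":0,"z":0.025,"yaw":0},{"hand":95,"x":0,"y":0,"z":0.025,"yaw":0},{"hand":60,"x":0,"y":0,"z":0.025,"yaw":0},{"hand":30,"x":0.003,"y":-0.02,"z":0.02,"yaw":0},{"hand":0,"x":0.003,"y":-0.03,"z":0.01,"yaw":0},{"hand":0,"x":0.004,"y":-0.03,"z":0,"yaw":0},{"hand":0,"x":0,"y":0,"z":0,"yaw":0},{"hand":0,"x":0,"y":0,"z":0,"yaw":0},{"hand":0,"x":0,"y":0,"z":0,"yaw":0},{"hand":0,"x":0,"y":0,"z":0,"yaw":0}]'
cat >> h.py <<'E'
O=np.array([.469,-.101]); YAW=np.radians(7.45); EX=np.array([np.cos(YAW),np.sin(YAW)]); EY=np.array([-np.sin(YAW),np.cos(YAW)])
def look(name):
    st,im,d=snap("wrist"); cv2.imwrite(f"pics/{name}.png",im[...,::-1]); P=cloud("wrist",d,st); X=P[d>0]
    L=X[:,:2]-O; lx,ly=L@EX,L@EY
    print(st["t"],"tcp",st["tcp_pos"].round(4),"local",((st["tcp_pos"][:2]-O)@EX).round(4),((st["tcp_pos"][:2]-O)@EY).round(4),"w",st["grip_width"],"F",st["force"].round(1))
    for nm,x0,x1,y0,y1,z0,z1 in(("jartop",-.04,.04,.02,.12,.111,.13),("flange",-.03,.03,-.12,-.04,.156,.17),("bulge",-.03,.03,-.075,.0,.112,.14),("jawtop",-.04,.04,.08,.16,.070,.08),("pad",-.03,.03,-.005,.09,.055,.07)):
        s=(lx>x0)&(lx<x1)&(ly>y0)&(ly<y1)&(X[:,2]>z0)&(X[:,2]<z1)
        if s.sum()>5: print(nm,s.sum(),"lx",np.percentile(lx[s],[1,50,99]).round(4),"ly",np.percentile(ly[s],[1,50,99]).round(4),"z",np.percentile(X[s][:,2],[1,50,99]).round(4))
E
python3 -c "
from h import *
look('w5')"
```

```text
t: 10.43
tcp_pos: [0.4701, -0.1151, 0.2603]
tool_rot: [-0.0, 0.662, 0.749, 0.0]
force: [-0.4, -0.5, 0.2]
grip_width: 0.0004
grasp_force: 0.0
10.4333 tcp [ 0.4701 -0.1151  0.2603] local -0.0007 -0.0141 w 0.0003790723740420436 F [-0.4 -0.5  0.2]
jartop 1745 lx [-0.0191 -0.0003  0.0186] ly [0.047  0.0662 0.084 ] z [0.1146 0.1167 0.1184]
bulge 407 lx [-0.0121 -0.      0.0128] ly [-0.0439 -0.0336 -0.0307] z [0.1198 0.135  0.138 ]
jawtop 1622 lx [-0.0299 -0.      0.0307] ly [0.0921 0.1146 0.1255] z [0.07   0.0731 0.0752]
pad 410 lx [-0.0261 -0.0002  0.0258] ly [0.0107 0.0154 0.0899] z [0.0562 0.0644 0.0698]
```

View pics/w5.png

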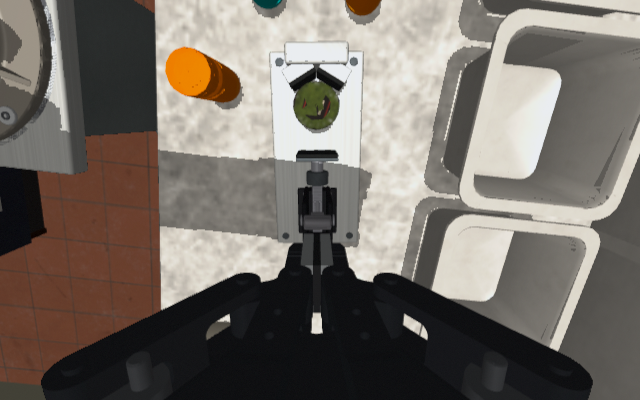

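The jar stands upright and free at (316,105), clear of the pad at (316,156) and centred on the rod line. Measured locally it is at (0, 65.5) mm with its top at 117 mm, as it should be. Next I lower the closed fingers in front of the trigger bulge.

```bash
python3 -m crank '[{"hand":0,"x":0.0005,"y":0.004,"z":-0.012,"yaw":0},{"hand":0,"x":0,"y":0.002,"z":-0.025,"yaw":0},{"hand":0,"x":0,"y":0,"z":-0.025,"yaw":0},{"hand":0,"x":0,"y":0,"z":-0.025,"yaw":0},{"hand":0,"x":0,"y":0,"z":-0.025,"yaw":0},{"hand":0,"x":0,"y":0,"z":-0.015,"yaw":0},{"hand":0,"x":0,"y":0,"z":-0.004,"yaw":0},{"hand":0,"x":0,"y":0,"z":0,"yaw":0},{"hand":0,"x":0,"y":0,"z":0,"yaw":0}]'; python3 -c "
from h import *
look('w6')"
```

```text
t: 11.23
tcp_pos: [0.4711, -0.1096, 0.1298]
tool_rot: [0.0, 0.662, 0.749, 0.0]
force: [-0.2, -0.3, 0.6]
grip_width: -0.0
grasp_force: 0.0
11.2333 tcp [ 0.4711 -0.1096  0.1298] local 0.001 -0.0088 w -1.081931090574209e-05 F [-0.2 -0.3  0.6]
jartop 6741 lx [-0.0187 -0.0002  0.0183] ly [0.0472 0.0662 0.0838] z [0.1151 0.1168 0.1184]
bulge 744 lx [-0.0119  0.0015  0.015 ] ly [-0.0349 -0.0005 -0.    ] z [0.1139 0.1297 0.1374]
jawtop 4152 lx [-0.0302 -0.0001  0.0303] ly [0.0903 0.1117 0.1201] z [0.07   0.0731 0.075 ]
pad 1275 lx [-0.0264  0.0006  0.0264] ly [0.0104 0.0164 0.0898] z [0.0552 0.0643 0.0698]
```

View pics/w6.png

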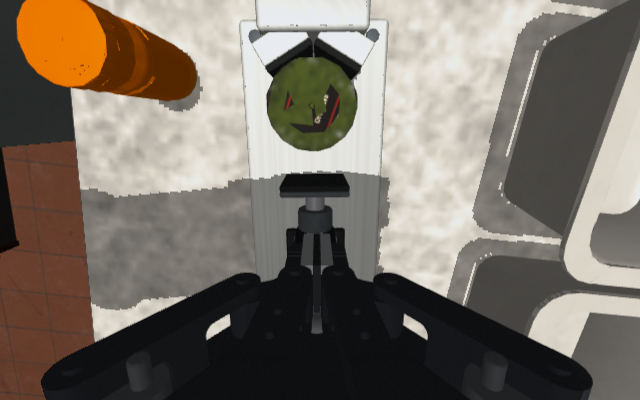

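In this view the jar is at (312,105) and the pad at (315,185), so both can be tracked from here while pumping. First squeeze, slowly.

```bash
python3 -m crank '[{"hand":0,"x":0.0008,"y":-0.006,"z":0,"yaw":0},{"hand":0,"x":0.0005,"y":-0.004,"z":0,"yaw":0},{"hand":0,"x":0.0005,"y":-0.004,"z":0,"yaw":0},{"hand":0,"x":0,"y":0,"z":0,"yaw":0}]'; python3 -m crank '[{"hand":0,"x":0.0007,"y":-0.005,"z":0,"yaw":0},{"hand":0,"x":0.0007,"y":-0.005,"z":0,"yaw":0},{"hand":0,"x":0,"y":0,"z":0,"yaw":0}]';python3 -m crank '[{"hand":0,"x":0.0007,"y":-0.005,"z":0,"yaw":0},{"hand":0,"x":0.0004,"y":-0.003,"z":0,"yaw":0},{"hand":0,"x":0,"y":0,"z":0,"yaw":0}]';  python3 -c "
from h import *
look('w7')"
```

```text
t: 11.62
tcp_pos: [0.4729, -0.125, 0.1296]
tool_rot: [0.0, 0.663, 0.749, 0.0]
force: [0.5, 2.6, 1.6]
grip_width: -0.0003
grasp_force: 1.2
t: 11.87
tcp_pos: [0.4741, -0.1349, 0.1292]
tool_rot: [0.0, 0.663, 0.749, 0.0]
force: [-0.2, 4.0, 1.5]
grip_width: -0.0001
grasp_force: 1.8
t: 12.12
tcp_pos: [0.4751, -0.1425, 0.1291]
tool_rot: [0.0, 0.663, 0.749, 0.0]
force: [0.0, 4.6, 2.8]
grip_width: 0.0
grasp_force: 1.9
12.1167 tcp [ 0.4751 -0.1425  0.1291] local 0.0007 -0.0419 w 3.2198571427326076e-05 F [0.  4.6 2.8]
jartop 6071 lx [-0.019  -0.0002  0.0187] ly [0.0461 0.0608 0.0718] z [0.1128 0.1167 0.1185]
flange 829 lx [-0.0299 -0.0234  0.0299] ly [-0.049  -0.0452 -0.0401] z [0.1561 0.1633 0.1689]
bulge 1566 lx [-0.012   0.0011  0.0145] ly [-0.0736 -0.033  -0.0289] z [0.1127 0.1282 0.1396]
pad 1188 lx [-0.0226  0.0008  0.0267] ly [0.0019 0.0228 0.0878] z [0.0553 0.0643 0.0692]
```

```bash
python3 -m crank '[{"hand":0,"x":0.0005,"y":-0.004,"z":0,"yaw":0},{"hand":0,"x":0,"y":0,"z":0,"yaw":0}]'; python3 -m crank '[{"hand":0,"x":-0.0013,"y":0.01,"z":0,"yaw":0},{"hand":0,"x":-0.0013,"y":0.01,"z":0,"yaw":0},{"hand":0,"x":-0.0014,"y":0.011,"z":0,"yaw":0},{"hand":0,"x":0,"y":0,"z":0,"yaw":0},{"hand":0,"x":0,"y":0,"z":0,"yaw":0}]'; python3 -c "
from h import *
look('w8')";python3 -m crank '[{"hand":0,"x":0.0013,"y":-0.01,"z":0,"yaw":0},{"hand":0,"x":0.0013,"y":-0.01,"z":0,"yaw":0},{"hand":0,"x":0.0014,"y":-0.01,"z":0,"yaw":0},{"hand":0,"x":0,"y":0,"z":0,"yaw":0},{"hand":0,"x":0,"y":0,"z":0,"yaw":0}]'; python3 -c "
from h import *
look('w9')"
```

```text
t: 12.33
tcp_pos: [0.4755, -0.1459, 0.129]
tool_rot: [-0.0, 0.663, 0.749, 0.0]
force: [0.5, 6.7, -0.1]
grip_width: 0.0
grasp_force: 3.0
t: 12.75
tcp_pos: [0.4714, -0.1141, 0.1292]
tool_rot: [0.0, 0.662, 0.749, -0.0]
force: [0.7, 0.1, -0.2]
grip_width: -0.0002
grasp_force: 0.0
12.75 tcp [ 0.4714 -0.1141  0.1292] local 0.0007 -0.0133 w -0.0001601790701113296 F [ 0.7  0.1 -0.2]
jartop 6996 lx [-0.0187 -0.0002  0.0184] ly [0.0472 0.0662 0.0837] z [0.115  0.1168 0.1184]
bulge 1541 lx [-0.012   0.0011  0.0145] ly [-0.0381 -0.0044 -0.0003] z [0.1127 0.1288 0.1396]
jawtop 3059 lx [-0.0301 -0.0005  0.0302] ly [0.0902 0.1093 0.1154] z [0.07   0.0728 0.075 ]
pad 1281 lx [-0.0262  0.0011  0.0267] ly [0.0198 0.0255 0.0898] z [0.0552 0.0644 0.0699]
t: 13.22
tcp_pos: [0.4758, -0.1463, 0.1291]
tool_rot: [-0.0, 0.663, 0.748, 0.0]
force: [-0.0, 4.8, 2.8]
grip_width: -0.0001
grasp_force: 2.7
13.2167 tcp [ 0.4758 -0.1463  0.1291] local 0.0008 -0.0458 w -8.976481743622158e-05 F [-0.   4.8  2.8]
jartop 5171 lx [-0.0189 -0.0002  0.0186] ly [0.0459 0.0587 0.068 ] z [0.1122 0.1167 0.1184]
flange 1234 lx [-0.0298 -0.022   0.0298] ly [-0.0528 -0.0463 -0.0402] z [0.1563 0.1633 0.1689]
bulge 1573 lx [-0.0119  0.0012  0.0146] ly [-0.0733 -0.0369 -0.0329] z [0.1127 0.1289 0.1395]
pad 1249 lx [-0.022   0.0005  0.0223] ly [0.0098 0.0326 0.0517] z [0.0554 0.0642 0.0689]
```

```bash
python3 -m crank '[{"hand":0,"x":-0.0013,"y":0.01,"z":0,"yaw":0},{"hand":0,"x":-0.0013,"y":0.01,"z":0,"yaw":0},{"hand":0,"x":-0.0014,"y":0.011,"z":0,"yaw":0},{"hand":0,"x":0,"y":0,"z":0,"yaw":0},{"hand":0,"x":0.0013,"y":-0.01,"z":0,"yaw":0},{"hand":0,"x":0.0013,"y":-0.01,"z":0,"yaw":0},{"hand":0,"x":0.0014,"y":-0.011,"z":0,"yaw":0},{"hand":0,"x":0,"y":0,"z":0,"yaw":0},{"hand":0,"x":0,"y":0,"z":0,"yaw":0}]';  python3 -m crank '[{"hand":0,"x":-0.0013,"y":0.01,"z":0,"yaw":0},{"hand":0,"x":-0.0013,"y":0.01,"z":0,"yaw":0},{"hand":0,"x":-0.0014,"y":0.011,"z":0,"yaw":0},{"hand":0,"x":0,"y":0,"z":0,"yaw":0},{"hand":0,"x":0,"y":0,"z":0,"yaw":0}]';python3 -c "
from h import *
look('w10')"
```

```text
t: 14.02
tcp_pos: [0.4759, -0.1462, 0.1291]
tool_rot: [0.0, 0.663, 0.748, 0.0]
force: [0.2, 5.5, 2.7]
grip_width: 0.0001
grasp_force: 2.7
t: 14.43
tcp_pos: [0.4714, -0.1132, 0.1292]
tool_rot: [0.0, 0.662, 0.749, -0.0]
force: [-0.3, -0.0, -0.4]
grip_width: -0.0
grasp_force: 0.0
14.4333 tcp [ 0.4714 -0.1132  0.1292] local 0.0008 -0.0124 w -3.0308748367863754e-05 F [-0.3 -0.  -0.4]
jartop 6972 lx [-0.0187 -0.0002  0.0183] ly [0.0472 0.0662 0.0838] z [0.115  0.1168 0.1185]
bulge 1167 lx [-0.012   0.0014  0.0147] ly [-0.0376 -0.0039 -0.    ] z [0.1128 0.1295 0.1392]
jawtop 3239 lx [-0.03   -0.0004  0.0302] ly [0.0906 0.1097 0.1162] z [0.07   0.0729 0.075 ]
pad 1116 lx [-0.0262  0.0011  0.0266] ly [0.0158 0.0411 0.0898] z [0.0552 0.0644 0.0699]
```

```bash
python3 -m crank '[{"hand":0,"x":0.0013,"y":-0.01,"z":0,"yaw":0},{"hand":0,"x":0.0007,"y":-0.005,"z":0,"yaw":0},{"hand":0,"x":0.0007,"y":-0.005,"z":0,"yaw":0},{"hand":0,"x":0.0006,"y":-0.005,"z":0,"yaw":0},{"hand":0,"x":0.0007,"y":-0.005,"z":0,"yaw":0},{"hand":0,"x":0.0004,"y":-0.003,"z":0,"yaw":0},{"hand":0,"x":0,"y":0,"z":0,"yaw":0},{"hand":0,"x":0,"y":0,"z":0,"yaw":0}]';  python3 -m crank '[{"hand":0,"x":-0.0013,"y":0.01,"z":0,"yaw":0},{"hand":0,"x":-0.0013,"y":0.01,"z":0,"yaw":0},{"hand":0,"x":-0.0014,"y":0.011,"z":0,"yaw":0},{"hand":0,"x":0,"y":0,"z":0,"yaw":0},{"hand":0,"x":0,"y":0,"z":0,"yaw":0}]';python3 -c "
from h import *
look('w11')"
```

```text
t: 15.15
tcp_pos: [0.476, -0.1471, 0.1289]
tool_rot: [-0.0, 0.663, 0.749, 0.0]
force: [0.0, 6.5, 0.4]
grip_width: -0.0004
grasp_force: 3.2
t: 15.57
tcp_pos: [0.4719, -0.1153, 0.1292]
tool_rot: [0.0, 0.662, 0.749, -0.0]
force: [0.2, -0.0, 0.4]
grip_width: 0.0003
grasp_force: 0.0
15.5667 tcp [ 0.4719 -0.1153  0.1292] local 0.001 -0.0146 w 0.0002672559140540147 F [ 0.2 -0.   0.4]
jartop 7422 lx [-0.0188 -0.0002  0.0184] ly [0.0537 0.0729 0.0906] z [0.1148 0.1168 0.1184]
bulge 1513 lx [-0.0118  0.0013  0.0148] ly [-0.0375 -0.0055 -0.0015] z [0.1125 0.1285 0.1395]
jawtop 2541 lx [-0.0302 -0.0002  0.0302] ly [0.0925 0.1091 0.1142] z [0.07   0.0729 0.0751]
pad 1065 lx [-0.0264  0.0003  0.0269] ly [0.0232 0.0481 0.0896] z [0.0552 0.0644 0.0696]
```

The jar has been pushed to about 72 mm, with roughly 4.5 mm to go. This next squeeze goes in small, watched steps.

```bash
python3 -m crank '[{"hand":0,"x":0.0013,"y":-0.01,"z":0,"yaw":0},{"hand":0,"x":0.0007,"y":-0.005,"z":0,"yaw":0},{"hand":0,"x":0.0007,"y":-0.005,"z":0,"yaw":0},{"hand":0,"x":0,"y":0,"z":0,"yaw":0},{"hand":0,"x":0,"y":0,"z":0,"yaw":0}]'|egrep 'tcp|force'; python3 -m crank '[{"hand":0,"x":0.0004,"y":-0.003,"z":0,"yaw":0},{"hand":0,"x":0,"y":0,"z":0,"yaw":0},{"hand":0,"x":0,"y":0,"z":0,"yaw":0}]'|egrep 'tcp|force';python3 -m crank '[{"hand":0,"x":0.0004,"y":-0.003,"z":0,"yaw":0},{"hand":0,"x":0,"y":0,"z":0,"yaw":0},{"hand":0,"x":0,"y":0,"z":0,"yaw":0}]'|egrep 'tcp|force'; python3 -c "
from h import *
look('w12')"
```

```text
tcp_pos: [0.4748, -0.1366, 0.1291]
force: [0.5, 2.7, 0.3]
grasp_force: 1.3
tcp_pos: [0.475, -0.1389, 0.1291]
force: [1.2, 4.9, 2.6]
grasp_force: 2.1
tcp_pos: [0.4754, -0.1418, 0.1291]
force: [-1.1, 5.2, 4.0]
grasp_force: 2.7
16.5333 tcp [ 0.4754 -0.1418  0.1291] local 0.0011 -0.0413 w 0.00017148213447552496 F [-1.1  5.2  4. ]
jartop 3569 lx [-0.0181 -0.0002  0.0178] ly [0.0567 0.0659 0.0726] z [0.1116 0.1166 0.1184]
flange 758 lx [-0.0298 -0.0242  0.0299] ly [-0.0485 -0.0452 -0.0401] z [0.1561 0.1634 0.1694]
bulge 1562 lx [-0.0116  0.0015  0.0149] ly [-0.0736 -0.0323 -0.0283] z [0.1126 0.1278 0.1396]
pad 1503 lx [-0.0221  0.0011  0.0267] ly [0.033  0.0525 0.0881] z [0.0553 0.0643 0.0694]
```

```bash
python3 -m crank '[{"hand":0,"x":0.0003,"y":-0.0025,"z":0,"yaw":0},{"hand":0,"x":0,"y":0,"z":0,"yaw":0},{"hand":0,"x":0,"y":0,"z":0,"yaw":0}]'|egrep 'tcp|force';python3 -m crank '[{"hand":0,"x":0.0003,"y":-0.0025,"z":0,"yaw":0},{"hand":0,"x":0,"y":0,"z":0,"yaw":0},{"hand":0,"x":0,"y":0,"z":0,"yaw":0}]'|egrep 'tcp|force'; python3 -c "
from h import *
look('w13')"
```

```text
tcp_pos: [0.4757, -0.144, 0.1291]
force: [-1.2, 6.4, 2.9]
grasp_force: 3.4
tcp_pos: [0.4759, -0.1459, 0.129]
force: [0.1, 9.9, 2.6]
grasp_force: 5.0
17.0833 tcp [ 0.4759 -0.1459  0.129 ] local 0.0011 -0.0455 w 6.445230950489673e-05 F [0.1 9.9 2.6]
jartop 2516 lx [-0.017  -0.0002  0.0167] ly [0.0567 0.0635 0.0685] z [0.1113 0.1164 0.1184]
flange 1187 lx [-0.0299 -0.0225  0.0299] ly [-0.0524 -0.0461 -0.0401] z [0.1562 0.1633 0.1691]
bulge 1577 lx [-0.0117  0.0014  0.0148] ly [-0.0734 -0.0366 -0.0324] z [0.1126 0.1288 0.1396]
pad 1578 lx [-0.0221  0.0003  0.0254] ly [0.0301 0.0524 0.0857] z [0.0551 0.0642 0.0689]
```

The pad has stopped at 52.4 mm while the force climbs, so the jar is home. The trigger is nearly at the end of its stroke, so I'll release it and take a fresh bite. I'll also measure the gap between pad and collar as a check on how far the pad is pressed in.

```bash
cat >> h.py <<'E'
def gap(name):
    st,im,d=snap("wrist"); np.savez(f"pics/{name}.npz",im=im,d=d,tcp=st["tcp_pos"],q=st["tool_rot"])
    P=cloud("wrist",d,st); L=P[...,:2]-O; lx,ly=L@EX,L@EY; z=P[...,2]
    r=[]
    for a in(-.004,-.002,0,.002,.004):   # profile along the rod: height vs ly
        s=(np.abs(lx-a)<.001)&(ly>0.0)&(ly<.06)&(z>.03)&(z<.07); o=np.argsort(ly[s]); r.append(list(zip((ly[s][o]*1e3).round(1).tolist(),(z[s][o]*1e3).round(0).astype(int).tolist())))
    print(st["t"],"tcp",st["tcp_pos"].round(4),"F",st["force"].round(1)); return r
E
python3 -c "
from h import *
print(gap('g0')[2])"
python3 -m crank '[{"hand":0,"x":-0.0013,"y":0.01,"z":0,"yaw":0},{"hand":0,"x":-0.0013,"y":0.01,"z":0,"yaw":0},{"hand":0,"x":-0.0014,"y":0.011,"z":0,"yaw":0},{"hand":0,"x":0,"y":0,"z":0,"yaw":0},{"hand":0,"x":0,"y":0,"z":0,"yaw":0}]'|egrep 'tcp|force';python3 -c "
from h import *
print(gap('g1')[2]);look('w14')"
```

```text
17.1333 tcp [ 0.4759 -0.1459  0.129 ] F [0.1 9.7 2.7]
[(0.3, 48), (0.3, 48), (0.4, 49), (0.8, 47), (0.9, 47), (1.0, 48), (1.5, 47), (1.7, 49), (1.8, 49), (2.3, 48), (2.3, 48), (2.4, 49), (3.0, 49), (3.0, 49), (3.1, 49), (3.6, 48), (3.7, 48), (3.7, 48), (4.3, 47), (4.3, 48), (4.3, 48), (5.0, 48), (5.0, 48), (5.0, 48), (5.7, 48), (5.7, 48), (5.7, 49), (6.3, 48), (6.3, 48), (6.3, 48), (7.0, 47), (7.0, 48), (7.1, 49), (7.6, 47), (7.7, 48), (7.7, 49), (8.3, 47), (8.3, 47), (8.3, 47), (9.0, 48), (9.0, 48), (9.0, 48), (9.7, 49), (9.8, 49), (9.8, 50), (10.4, 49), (10.4, 49), (10.4, 49), (11.0, 48), (11.0, 48), (11.0, 49), (11.6, 47), (11.6, 47), (11.6, 48), (12.3, 48), (12.3, 48), (12.4, 49), (13.0, 48), (13.0, 48), (13.0, 48), (13.7, 49), (13.7, 49), (13.7, 50), (14.3, 48), (14.3, 49), (14.3, 49), (14.9, 48), (15.0, 48), (15.0, 49), (15.6, 48), (15.6, 48), (15.6, 49), (16.2, 46), (16.3, 48), (16.3, 48), (16.9, 47), (16.9, 47), (16.9, 47), (17.6, 48), (17.6, 48), (17.6, 49), (18.2, 49), (18.2, 48), (18.2, 49), (18.9, 48), (18.9, 49), (18.9, 49), (19.5, 48), (19.5, 48), (19.5, 49), (20.1, 48)
[... 5437 characters left out ...]
 64), (53.0, 66), (53.5, 65), (53.5, 65), (53.5, 65), (53.5, 66), (54.1, 64), (54.1, 64), (54.1, 66), (54.1, 65), (54.7, 65), (54.7, 64), (54.7, 64), (54.7, 65), (55.3, 65), (55.3, 66), (55.3, 64), (55.9, 65), (55.9, 65), (55.9, 65)]
17.65 tcp [ 0.472  -0.1159  0.1292] local 0.001 -0.0152 w -5.350626474380936e-05 F [ 0.3 -0.6 -0.4]
jartop 7680 lx [-0.0187 -0.0002  0.0184] ly [0.0578 0.0771 0.0948] z [0.1146 0.1168 0.1185]
bulge 1511 lx [-0.0117  0.0014  0.0149] ly [-0.0371 -0.0036 -0.0021] z [0.1125 0.1285 0.1395]
jawtop 1861 lx [-0.0305  0.0016  0.0307] ly [0.0929 0.1099 0.1136] z [0.07   0.073  0.0751]
pad 1052 lx [-0.0222 -0.0002  0.0267] ly [0.0264 0.0523 0.0888] z [0.0552 0.0643 0.0693]
```

The collar edge backed off about 2 mm on release, from 36.6 to 34.4 mm. Easing to 0.75 mm, as the brake allows, means the pad had been pressed in about 2.75 mm, which agrees with the 9.9 N. The final squeeze should bring the collar to about 37.2 mm, at a push of about 10 N or a little more.

```bash
cat >> h.py <<'E'
def collar(name):
    st,im,d=snap("wrist"); np.savez(f"pics/{name}.npz",im=im,d=d,tcp=st["tcp_pos"],q=st["tool_rot"])
    P=cloud("wrist",d,st); L=P[...,:2]-O; lx,ly=L@EX,L@EY; z=P[...,2]; s=(np.abs(lx)<.004)&(ly>.005)&(ly<.045)
    a=ly[s&(z>.0515)&(z<.058)].max()*1e3; m=(np.abs(lx)<.02)&(ly>.03)&(ly<.0565)&(z>.061)&(z<.067)
    e=np.percentile(ly[s&(z>.0515)&(z<.058)],97)*1e3
    print(round(st["t"],2),"y",st["tcp_pos"][1].round(4),"F",st["force"].round(1),"collar max/97%",a.round(2),e.round(2),"pad back/med",(np.percentile(ly[m],2)*1e3).round(2),(np.median(ly[m])*1e3).round(2))
E
python3 -c "
from h import *
collar('c0')"
python3 -m crank '[{"hand":0,"x":0.0013,"y":-0.01,"z":0,"yaw":0},{"hand":0,"x":0.0004,"y":-0.003,"z":0,"yaw":0},{"hand":0,"x":0,"y":0,"z":0,"yaw":0}]'|egrep 'tcp|force'; python3 -m crank '[{"hand":0,"x":0.0004,"y":-0.003,"z":0,"yaw":0},{"hand":0,"x":0,"y":0,"z":0,"yaw":0},{"hand":0,"x":0,"y":0,"z":0,"yaw":0}]'|egrep 'tcp|force';python3 -c "
from h import *
collar('c1')"
```

```text
17.7 y -0.1162 F [-0.1 -0.1  0.3] collar max/97% 34.58 34.07 pad back/med 48.39 52.1
tcp_pos: [0.4739, -0.13, 0.1291]
force: [0.3, 3.5, -0.4]
grasp_force: 1.4
tcp_pos: [0.4742, -0.1319, 0.1291]
force: [0.1, 5.4, 2.3]
grasp_force: 2.6
18.25 y -0.1319 F [0.1 5.4 2.3] collar max/97% 35.04 34.97 pad back/med 48.31 52.1
```

```bash
python3 -m crank '[{"hand":0,"x":0.0004,"y":-0.003,"z":0,"yaw":0},{"hand":0,"x":0,"y":0,"z":0,"yaw":0},{"hand":0,"x":0,"y":0,"z":0,"yaw":0}]'|egrep 'tcp|force';python3 -c "
from h import *
collar('c2')"
```

```text
tcp_pos: [0.4746, -0.1346, 0.1292]
force: [-1.0, 6.6, 4.1]
grasp_force: 3.5
18.55 y -0.1346 F [-1.   6.6  4.1] collar max/97% 36.07 36.01 pad back/med 48.23 52.1
```

```bash
cat > e.py <<'E'
from h import *
def prof(im,st,z,hw,y0,y1):
    f,cx,cy,Rw,c=model("wrist",st); ys=np.arange(y0,y1,.0002); xs=np.linspace(-hw,hw,15)
    G=cv2.cvtColor(im,cv2.COLOR_RGB2GRAY).astype(np.float32)
    W=O+ys[:,None,None]*EY+xs[None,:,None]*EX; W=np.concatenate([W,np.full(W.shape[:2]+(1,),z)],-1)
    C=(W-c)@Rw; u=(C[...,0]/C[...,2]*f+cx).astype(np.float32); v=(C[...,1]/C[...,2]*f+cy).astype(np.float32)
    g=cv2.GaussianBlur(cv2.remap(G,u,v,cv2.INTER_LINEAR).mean(1)[:,None],(1,7),0).ravel(); return ys*1e3,g
q=np.load("pics/c2.npz")["q"]
def go(n,im,tcp,pm):
    st={"tcp_pos":np.array(tcp),"tool_rot":q}
    y,g=prof(im,st,.0545,.003,pm-.022,pm-.008); dg=np.gradient(g); a=y[np.argmax(dg)]
    y2,g2=prof(im,st,.065,.015,pm-.009,pm-.001); h=np.gradient(g2); b=y2[np.argmin(h)]
    print(n,"collar",a.round(1),dg.max().round(1),"padback",b.round(1),h.min().round(1),"gap",(b-a).round(2))
for n,t,pm in(("w6",(.4711,-.1096,.1298),.0164),("w7",(.4751,-.1425,.1291),.0228),("w8",(.4714,-.1141,.1292),.0255),("w9",(.4758,-.1463,.1291),.0326),("w10",(.4714,-.1132,.1292),.0411),("w11",(.4719,-.1153,.1292),.0481),("w12",(.4754,-.1418,.1291),.0525),("w13",(.4759,-.1459,.129),.0524),("w14",(.472,-.1159,.1292),.0523)):
    go(n,cv2.imread(f"pics/{n}.png")[...,::-1],t,pm)
for n in("g0","g1","c0","c1","c2"):
    z=np.load(f"pics/{n}.npz"); go(n,z["im"],z["tcp"],.0524)
E
python3 e.py
```

```text
w6 collar -2.4 8.6 padback 10.2 -8.5 gap 12.6
w7 collar 4.8 15.1 padback 17.4 -10.4 gap 12.6
w8 collar 6.9 9.1 padback 23.3 -10.2 gap 16.4
w9 collar 14.2 18.2 padback 27.0 -10.8 gap 12.8
w10 collar 23.1 19.1 padback 36.1 -16.3 gap 13.0
w11 collar 30.5 18.1 padback 43.3 -13.4 gap 12.8
w12 collar 35.3 14.9 padback 44.1 -9.2 gap 8.8
w13 collar 36.4 13.9 padback 46.0 -5.0 gap 9.6
w14 collar 34.9 17.3 padback 46.3 -9.3 gap 11.4
g0 collar 36.2 14.0 padback 45.6 -5.0 gap 9.4
g1 collar 35.0 18.2 padback 46.6 -9.4 gap 11.6
c0 collar 34.8 18.2 padback 46.2 -8.9 gap 11.4
c1 collar 35.4 15.4 padback 45.8 -10.3 gap 10.4
c2 collar 36.0 16.9 padback 45.4 -11.1 gap 9.4
```

Free-state images give a collar-to-pad offset of about 18.1 mm. It is 16.1 mm now, so the pad is pressed in about 2 to 2.4 mm, and another 3 mm or so of trigger travel should do it.

```bash
python3 -m crank '[{"hand":0,"x":0.0002,"y":-0.0015,"z":0,"yaw":0},{"hand":0,"x":0.0002,"y":-0.0015,"z":0,"yaw":0},{"hand":0,"x":0,"y":0,"z":0,"yaw":0},{"hand":0,"x":0,"y":0,"z":0,"yaw":0}]'|egrep 'tcp|force';python3 -c "
from h import *
collar('c3')
import e" | egrep 'y -|^c'; python3 -c "
from e import *
z=np.load('pics/c3.npz'); print('NOW');go('c3',z['im'],z['tcp'],.0524)"|tail -1
```

```text
tcp_pos: [0.4751, -0.1374, 0.1292]
force: [-1.3, 9.1, 6.2]
grasp_force: 4.2
18.93 y -0.1374 F [-1.3  9.1  6.2] collar max/97% 37.0 36.91 pad back/med 48.2 52.06
c0 collar 34.8 18.2 padback 46.2 -8.9 gap 11.4
c1 collar 35.4 15.4 padback 45.8 -10.3 gap 10.4
c2 collar 36.0 16.9 padback 45.4 -11.1 gap 9.4
c3 collar 36.8 16.0 padback 44.8 -10.5 gap 8.0
```

```bash
python3 -m crank '[{"hand":0,"x":0.0001,"y":-0.0007,"z":0,"yaw":0},{"hand":0,"x":0,"y":0,"z":0,"yaw":0},{"hand":0,"x":0,"y":0,"z":0,"yaw":0},{"hand":0,"x":0,"y":0,"z":0,"yaw":0},{"hand":0,"x":0,"y":0,"z":0,"yaw":0},{"hand":0,"x":0,"y":0,"z":0,"yaw":0}]'|egrep 'tcp|force';python3 -c "
from h import *
collar('c4'); look('w15')"
```

```text
tcp_pos: [0.4752, -0.1379, 0.1293]
force: [-1.8, 9.5, 5.8]
grasp_force: 4.5
19.48 y -0.1379 F [-1.8  9.5  5.8] collar max/97% 37.07 36.99 pad back/med 48.26 52.07
19.5333 tcp [ 0.4752 -0.1379  0.1292] local 0.0013 -0.0374 w -0.00012432814856252073 F [-2.   9.   6.7]
jartop 4514 lx [-0.0186 -0.0001  0.0184] ly [0.0569 0.0683 0.0765] z [0.1119 0.1166 0.1184]
flange 466 lx [-0.03   -0.0259  0.0299] ly [-0.0448 -0.0431 -0.0401] z [0.1562 0.1637 0.1694]
bulge 1552 lx [-0.0114  0.0018  0.0152] ly [-0.0737 -0.0284 -0.0244] z [0.1128 0.1271 0.1397]
jawtop 17 lx [-0.0296  0.0256  0.0296] ly [0.0867 0.0912 0.0923] z [0.07   0.0704 0.0712]
pad 1444 lx [-0.0221  0.0009  0.0271] ly [0.0308 0.0526 0.0893] z [0.0552 0.0642 0.0695]
```

View pics/w15.png

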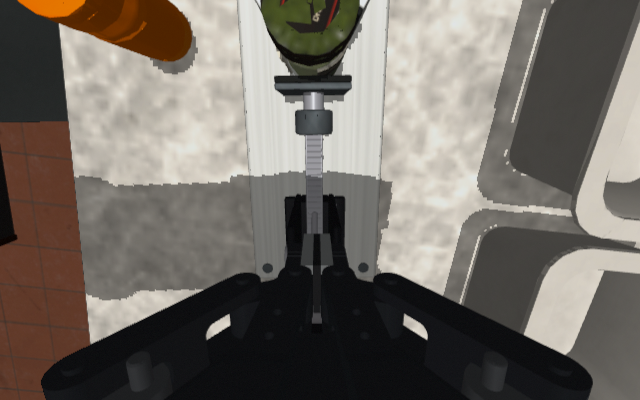

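The pad at (313,86) is pressed flat against the jar at (313,30), and the collar at (314,121) is visibly closer to the pad than when free. My estimates are 3.0 to 3.4 mm, so one more tiny nudge centres it, then I hand in.

```bash
python3 -m crank '[{"hand":0,"x":0.0001,"y":-0.0007,"z":0,"yaw":0},{"hand":0,"x":0,"y":0,"z":0,"yaw":0},{"hand":0,"x":0,"y":0,"z":0,"yaw":0},{"hand":0,"x":0,"y":0,"z":0,"yaw":0}]'|egrep 'tcp|force';python3 -c "
from h import *
collar('c5'); print(job.job_done())"
```

```text
tcp_pos: [0.4753, -0.1386, 0.1292]
force: [-1.2, 8.3, 6.2]
grasp_force: 4.6
19.92 y -0.1386 F [-1.2  8.3  6.2] collar max/97% 36.99 36.91 pad back/med 48.32 52.26
the job is handed in; nothing more can be done
None
```

I handed the job in at about 20 s: the jar stands upright, pushed home into the V-jaw, and the arm is still holding the trigger squeezed, with the pad pressed in by my estimate 3 to 3.5 mm (12 to 14 N, well under the 32 N limit); I never touched the salt shaker or the garlic.

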